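# Make up the shaft kit and the bush kit

## Robot

A 6-joint arm with a two-finger parallel gripper is mounted at the origin on a cart in front of the work surface, level with it; the furniture and walls round the work are solid. World frame = base frame: x ahead of the robot, y to its left, z up, the work surface at z = 0. Lengths are in mm, angles in rad, forces in N, time in s.
With the tool pointing down it reaches from about 350 to 775 mm from the base axis. Payload 7.3 kg.
Tool frame: the origin (TCP) lies between the finger pads; the fingertips stand 25 mm ahead of it and the grasp point (between the pads) lies 6 mm ahead of it; z points along the fingers, y is the line along which they close (so a half turn about z gives the same grasp; the last joint's range is limited). The gripper opens to 92 mm and grips with 3 to 60 N. Pads are 19 mm wide; open, the fingers measure 130 mm over their backs; the gripper's body (75 mm by 190 mm) begins 47 mm behind the grasp point.
Start: joints at [1.111, 0.342, 1.524, -0, 1.275, -0.146], TCP at [162.039, 499.385, 251.741] pointing down, gripper open.
Joint ranges: [-2.53, 2.53], [-0.77, 2.02], [0.04, 2.7], [-1, 4.14], [0.28, 2.66], [-3.11, 3.11]. Speed limits (rad/s): [2.57, 2.57, 3.14, 3.14, 3.14, 3.14].

## Interface

Orientations are given as [roll, pitch, yaw] about the fixed x, y, z axes, in that order (R = Rz(yaw) Ry(pitch) Rx(roll)).
In Python, from plant import bot gives the robot as it stands.
- The arm moves only by the tool play_rows, never from a script. Its argument "commands" is a list of rows, each an object of numbers: "x", "y", "z": the shift along the tool's x, y, z in m; "twist": the turn about the tool's z in degrees. In form: [{"x": .., "y": .., "z": .., "twist": ..}, ...]. A call has exactly 8 rows; each row is the pose to reach, as a shift and turn from the pose commanded when the call began, along the tool's axes at that moment; what a row does not reach only later rows make up. A row lasts 1/10 s, in which the tool goes at most 50 mm and 8.59 degrees, less where a joint would pass 70% of its speed; a pose out of reach is approached as far as the arm can. A call with a gripper value outside its range is refused whole. "jaw" is the closure, from 0 (fully open) to 1 (shut), set as the call begins (left out, the last holds). The fingers move at their own pace and stop on an object; the grip force is fixed at half the most. Time passes only in rows, so rows that repeat a pose let the fingers close, or fill a call up. It gives the time, the measured TCP pose, the force, the opening and the grip force at its end, in the units of the state.
- bot.get_obs(): the state, without advancing time (a new reading comes with each control period).
- bot.capture(name): name is "side" or "top" or "wrist"; returns a dict with "pixels" (400x640x3 uint8, red, green, blue), "fx", "fy", "cx", "cy" (pixels), "eye" and "rotation" of the camera in the world. Camera axes: x right, y down, z forward; pixel columns grow to the right and rows downward; lengths in mm; the calibration is good to about 2 mm. A picture is of the moment at which its call begins. There is no depth.
- bot.close_job(): hands the job in; it is judged then, once.
The state is a dict: "time": time; "joint_positions": joint angles; "dq": joint speeds; "tau": joint torques, N m; "tool_pos": TCP position; "tcp_rot": TCP orientation; "contact_force": force on the tool from outside, world axes, zero at the start; "moment": the same for the moment, N m; "grip_width": finger opening in mm; "finger_force": force on a finger pad.
Only numpy, scipy, OpenCV 4.12 (cv2) and the standard library are available. Lean on these libraries where they do the work, as an engineer would, in place of code of your own. Each camera call takes 0.05 s, during which the arm holds its last target. There are 200 camera calls.

## Task

Two checks are due, so make up their kits in the two trays from the stock on the granite: into the tray with three nests put the stepped shaft, the steel setting ring (the one with the narrow bore) and the gauge block, and into the tray with two nests the flanged bush and the plug gauge, each resting fully down in the nest of its own shape, the ring, block and bush standing as they stood. They are gauges and ground parts, so set them down rather than drop them, and leave the brass bush, the flat bush and the eye loupe where they are.

Things in the scene. Friction and masses are not known exactly. Their poses are not given: they have to be found in the camera images.
- shaft_tray: Kit tray with three nests: fixed slab 116 (x) x 138 (y) mm, 13 mm high, grey top, blue base, white card on its -x edge. Nests 5 mm deep, blue floors 8 mm above the granite, 5 to 7 mm wider all round than the part. Origin: centre of the underside. Nests at (x, y) mm: shaft, slot 32 x 122 along y, (34, 0); ring, round, 46 across, (-22, 31); block, slot 22 x 48 along y, (-22, -32).
- bush_tray: Kit tray with two nests: fixed slab 116 (x) x 138 (y) mm, 13 mm high, grey top, blue base, white card on its -x edge. Nests 5 mm deep, blue floors 8 mm above the granite, 5 to 7 mm wider all round than the part. Origin: centre of the underside. Nests at (x, y) mm: plug gauge, slot 30 x 116 along y, (34, 0); flanged bush, round, 62 across, (-20, 0).
- shaft_center (a point): Ground steel stepped shaft, lying, can roll; 110 mm long: from -20 to +30 mm along its y 20 mm thick (grip here), the -y end 14 mm, the +y end 11 mm. The point is on its axis at half length, 10 mm above what it lies on; either way round fits. 0.14 kg. On its left the measuring machine's beam hangs 0.55 m above the plate, near end 0.36 m ahead of the base: swing round it.
- plug_center (a point): Plug gauge, lying; 104 mm long, knurled grip about 17 mm thick over the middle 70 mm, a 12 mm polished plug at each end, a red band near one end. The point is on its axis at half length, 9 mm above what it lies on; its y runs along it, either way round fits the nest. It can roll. 0.11 kg.
- ring: Plain steel setting ring standing flat: 33 mm across, 20 mm high, narrow bore (13 mm). Origin: centre of the underside, z up. 0.09 kg.
- block: Steel gauge block standing on its long edge: 35 mm long (its x), 9 mm thick (its y), 20 mm high. Origin: centre of the underside, z up. 0.05 kg.
- flanged_bush: Turned light-metal bush standing on its flange: flange 48 mm across and 4 mm thick, body 40 mm across, 18 mm high in all. Origin: centre of the underside, z up. 0.04 kg.
- brass_bush: Spare, not wanted: plain brass bush, 26 mm across, 25 mm high. Leave it. Origin: centre of the underside.
- flat_bush: Spare, not wanted: flat steel bush, 36 mm across but only 12 mm high, wide bore (18 mm). Leave it. Origin: centre of the underside.
- eye_loupe: Black eye loupe, 36 mm across, 28 mm high. Leave it. Origin: centre of the underside.

How it is judged (in metres and radians):
At the end, for the whole second after the job is handed in: Each kit part lies on the floor of its own nest (within 3 mm of height, 9 mm sideways; 10 mm for the bush and along the long slots), ring, block and bush upright, all at rest; brass bush, flat bush and loupe not moved by more than 20 mm (x of shaft_center in the frame of shaft_tray between 0.025 and 0.043 m and y of shaft_center in the frame of shaft_tray between -0.01 and 0.01 m and z of shaft_center in the frame of shaft_tray between 0.015 and 0.021 m and x of ring in the frame of shaft_tray between -0.031 and -0.013 m and y of ring in the frame of shaft_tray between 0.022 and 0.04 m and z of ring in the frame of shaft_tray between 0.005 and 0.011 m and angle between each of ring, block, flanged_bush's own z axis and vertical below 0.1 rad and x of block in the frame of shaft_tray between -0.031 and -0.013 m and y of block in the frame of shaft_tray between -0.041 and -0.023 m and z of block in the frame of shaft_tray between 0.005 and 0.011 m and x of flanged_bush in the frame of bush_tray between -0.03 and -0.01 m and y of flanged_bush in the frame of bush_tray between -0.01 and 0.01 m and z of flanged_bush in the frame of bush_tray between 0.005 and 0.011 m and x of plug_center in the frame of bush_tray between 0.025 and 0.043 m and y of plug_center in the frame of bush_tray between -0.01 and 0.01 m and z of plug_center in the frame of bush_tray between 0.014 and 0.02 m and linear speed of each of shaft, ring, block, flanged_bush, plug below 0.02 m/s and distance of each of brass_bush, flat_bush, eye_loupe from where it was at the start of the episode below 0.02 m); the robot touches nothing.
It fails at once if a spare or the loupe is carried off or knocked away (over 40 mm) (distance of any of brass_bush, flat_bush, eye_loupe from where it was at the start of the episode above 0.04 m).
It fails at once if a kit part is dropped (falls free faster than 0.8 m/s, some 33 mm) ((linear speed of shaft above 0.8 m/s and contact force between shaft and anything else below 0.05 N) or (linear speed of ring above 0.8 m/s and contact force between ring and anything else below 0.05 N) or (linear speed of block above 0.8 m/s and contact force between block and anything else below 0.05 N) or (linear speed of flanged_bush above 0.8 m/s and contact force between flanged_bush and anything else below 0.05 N) or (linear speed of plug above 0.8 m/s and contact force between plug and anything else below 0.05 N)).
It also fails if it takes over 106 s, if anything falls off the work surface, if the arm or the gripper's body presses on something with over 40 N, if the wrist force passes 120 N, or if a joint passes its speed limit or range.

## Working session

There is one attempt and no reset: what is moved stays moved. The work goes in short steps, Python scripts to look and compute and a tool call to move; the robot and the scene stay as the last step left them, time stands still between calls to the robot, and variables do not carry over. Pictures are saved under pics/ and viewed, at most 14 in all, crops included, and the job is handed in when it is done.

Besides the shell and the picture viewer there is one more tool, called by a JSON object that holds its "api" and its "payload". play_rows: Moves the arm, as the interface text tells. Its arguments: {"type":"object","properties":{"commands":{"type":"array"},"jaw":{"type":"number"}},"required":["commands"]}

```bash
mkdir -p pics; ls; python3 - <<'E'
from plant import bot
import cv2
o=bot.get_obs()
for k in o: print(k,o[k])
for n in ("top","side"):
    c=bot.capture(n); cv2.imwrite(f"pics/{n}0.png",c["pixels"][:,:,::-1])
    print(n,c["fx"],c["fy"],c["cx"],c["cy"],c["eye"],c["rotation"])
E
```

```text
pics
time 0.0
joint_positions [ 1.11100195e+00  3.42718033e-01  1.52504644e+00  2.30054403e-05
  1.27538604e+00 -1.45995422e-01]
dq [-0.00163721  0.0001598  -0.00150523 -0.00124821  0.00163778 -0.0006293 ]
tau [ 1.07210446e-03 -4.31241131e+01 -2.44225788e+01  7.18824542e-02
  5.58572123e-02 -1.28434071e-04]
tool_pos [161.85482977 499.03039689 251.03709762]
tcp_rot [-3.14005457e+00 -2.48397858e-04  2.82778680e+00]
contact_force [ 0.00881926  0.64756626 -0.70986255]
moment [ 0.01413554  0.02405603 -0.0272844 ]
finger_force 0.0
grip_width 92.08405117752964
top 397.9830820949468 397.9830820949468 315.80535105707736 195.03260815673048 [360.26065967 103.1189979  898.58685595] [-2.9253051   0.00524442 -1.58958115]
side 497.8847446868408 497.8847446868408 325.3177083649914 200.48716269512892 [281.70666501 803.67650807 428.30301544] [-2.06586487 -0.01567306 -2.7659674 ]
```

View pics/top0.png

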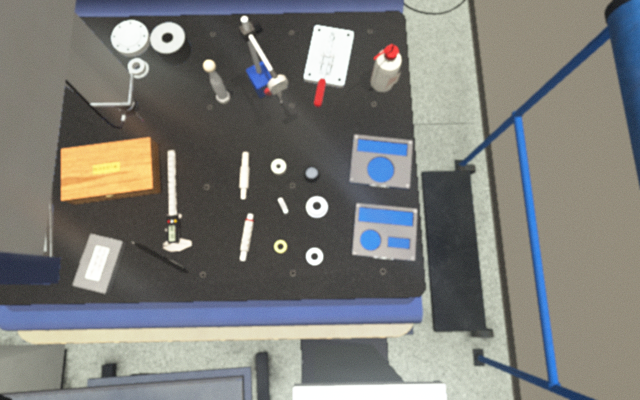

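View pics/side0.png

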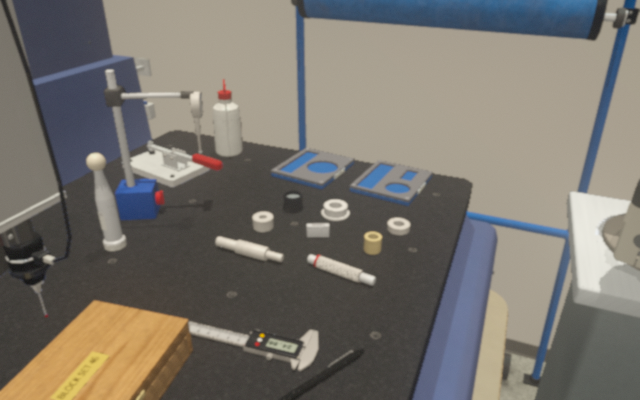

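The top view has image right = -y and up = +x. It shows the trays at (381,162), with two nests, and (385,232), with three. The shaft is at (244,175), the plug with its red band at (247,237), the ring at (278,167) and the block at (283,205). The flanged bush is at (316,206), the flat bush at (314,256), the brass bush at (281,246) and the loupe at (311,174). The side view agrees.

```bash
cat > h.py <<'E'
import numpy as np, cv2
from scipy.spatial.transform import Rotation as R
from plant import bot
def ray(c,u,v,z):
    d=R.from_euler('xyz',c["rotation"]).as_matrix()@np.array([(u-c["cx"])/c["fx"],(v-c["cy"])/c["fy"],1])
    e=np.array(c["eye"]); return (e+d*(z-e[2])/d[2])[:2]
def blobs(c,mask,z,amin=20,amax=1e6):
    cs,_=cv2.findContours(mask.astype(np.uint8),cv2.RETR_EXTERNAL,cv2.CHAIN_APPROX_NONE)
    for k in cs:
        a=cv2.contourArea(k)
        if not amin<a<amax: continue
        m=cv2.boundingRect(k)
        P=np.array([ray(c,u,v,z) for u,v in k[:,0]],np.float32)
        (x,y),(w,h),t=cv2.minAreaRect(P)
        b=cv2.boxPoints(((x,y),(w,h),t)); e=[b[1]-b[0],b[2]-b[1]]; e=max(e,key=np.linalg.norm)
        print("px",m,"xy %.1f %.1f size %.1f %.1f longdir %.1f deg"%(x,y,max(w,h),min(w,h),np.degrees(np.arctan2(e[1],e[0]))%180))
def go(x,y,z,yaw=None):
    "shift in tool axes (m, deg) from measured pose to world TCP (mm), yaw deg of closing line"
    o=bot.get_obs(); Rm=R.from_euler('xyz',o["tcp_rot"]).as_matrix()
    d=Rm.T@(np.array([x,y,z])-o["tool_pos"])/1000
    tw=0
    if yaw is not None:
        cur=np.degrees(np.arctan2(Rm[1,1],Rm[0,1])); tw=-((yaw-cur+90)%180-90)
    print("go",np.round(d,4),"twist %.1f"%tw)
E
python3 - <<'E'
from h import *
c=bot.capture("top"); p=c["pixels"].astype(int); r,g,b=p[...,0],p[...,1],p[...,2]
roi=np.zeros(r.shape,bool); roi[130:275,230:425]=1
print("bright"); blobs(c,(p.min(2)>110)&roi,10)
print("blue"); blobs(c,(b>r+60)&roi,8)
print("slab"); 
s=roi.copy(); s[:,:345]=0
blobs(c,((p.max(2)>75))&s,13,500)
print("red",[ray(c,*q[::-1],9) for q in np.argwhere((r>g+40)&(r>b+30)&roi)][:4])
E
```

```text
bright
px (305, 247, 19, 19) xy 417.7 110.7 size 39.9 39.4 longdir 88.9 deg
px (274, 240, 13, 13) xy 441.1 186.0 size 26.9 26.6 longdir 88.9 deg
px (239, 213, 15, 49) xy 463.5 262.0 size 109.2 20.9 longdir 171.2 deg
px (352, 203, 66, 58) xy 468.7 -48.4 size 141.3 122.7 longdir 83.1 deg
px (277, 197, 12, 17) xy 533.7 179.6 size 41.6 13.2 longdir 26.0 deg
px (305, 195, 24, 23) xy 530.2 103.0 size 52.3 50.9 longdir 88.9 deg
px (306, 167, 12, 12) xy 609.8 113.7 size 26.7 25.1 longdir 134.9 deg
px (270, 158, 17, 17) xy 626.5 190.7 size 37.7 36.5 longdir 43.5 deg
px (239, 151, 11, 49) xy 607.1 269.7 size 115.2 22.7 longdir 177.5 deg
px (349, 134, 64, 55) xy 632.7 -49.0 size 141.1 122.7 longdir 82.5 deg
px (414, 130, 11, 140) xy 547.3 -130.7 size 324.3 23.6 longdir 175.6 deg
blue
px (388, 237, 22, 12) xy 444.1 -78.1 size 47.3 22.1 longdir 83.7 deg
px (360, 230, 21, 20) xy 452.0 -15.1 size 44.9 42.4 longdir 88.9 deg
px (358, 207, 55, 19) xy 503.9 -52.1 size 122.1 32.5 longdir 83.4 deg
px (367, 157, 27, 25) xy 615.1 -46.2 size 60.6 57.9 longdir 88.8 deg
px (357, 139, 50, 17) xy 668.3 -52.9 size 115.8 29.6 longdir 82.3 deg
slab
px (345, 130, 80, 145) xy 542.3 -55.2 size 335.8 186.3 longdir 178.0 deg
red [array([505.74545966, 262.98440269]), array([505.70103126, 260.7206931 ]), array([503.502796, 265.203769]), array([503.45842113, 262.94123427])]
```

```bash
python3 - <<'E'
from h import *
go(130,368,200,72); go(310,215,200,72); go(400,150,180,80); go(570,225,150,87.5)
E
```

```text
go [-0.0101 -0.1345  0.0513] twist 0.0
go [-0.2286 -0.2245  0.0514] twist 0.0
go [-0.3342 -0.2585  0.0714] twist -8.0
go [-0.4728 -0.1347  0.1013] twist -15.5
```

{"api": "play_rows", "payload": {"commands": [{"x": -0.002,"y": -0.02,"z": 0.01,"twist": 0},{"x": -0.004,"y": -0.05,"z": 0.02,"twist": 0},{"x": -0.006,"y": -0.08,"z": 0.03,"twist": 0},{"x": -0.008,"y": -0.11,"z": 0.04,"twist": 0},{"x": -0.01,"y": -0.134,"z": 0.05,"twist": 0},{"x": -0.05,"y": -0.15,"z": 0.05,"twist": 0},{"x": -0.09,"y": -0.166,"z": 0.05,"twist": 0},{"x": -0.13,"y": -0.182,"z": 0.05,"twist": 0}]}}

```text
time: 0.95
tool_pos: [230.1, 285.1, 201.8]
tcp_rot: [3.141, 0.0, 2.829]
contact_force: [0.9, 0.6, 0.4]
grip_width: 92.0
finger_force: 0.0
```

{"api": "play_rows", "payload": {"commands": [{"x": -0.04,"y": -0.018,"z": 0,"twist": 0},{"x": -0.08,"y": -0.036,"z": 0,"twist": 0},{"x": -0.12,"y": -0.05,"z": 0.005,"twist": 0},{"x": -0.16,"y": -0.065,"z": 0.01,"twist": 0},{"x": -0.2,"y": -0.075,"z": 0.02,"twist": 0},{"x": -0.2,"y": -0.075,"z": 0.02,"twist": 0},{"x": -0.2,"y": -0.075,"z": 0.02,"twist": 0},{"x": -0.2,"y": -0.075,"z": 0.02,"twist": 0}], "jaw": 0.5}}

```text
time: 1.75
tool_pos: [395.6, 153.5, 181.7]
tcp_rot: [-3.141, -0.001, 2.828]
contact_force: [0.2, 0.1, -0.3]
grip_width: 46.2
finger_force: 0.0
```

```bash
python3 - <<'E'
from h import *
o=bot.get_obs();print(o["time"],o["tool_pos"],o["tcp_rot"],o["grip_width"])
go(570,225,150,87.5); go(608,269,150,87.5)
E
```

```text
1.75 [395.64668132 153.47961667 181.65203402] [-3.14140452e+00 -1.00125793e-03  2.82827162e+00] 46.20978381534598
go [-0.1439  0.1218  0.0315] twist -15.5
go [-0.1664  0.1754  0.0315] twist -15.5
```

{"api": "play_rows", "payload": {"commands": [{"x": -0.03,"y": 0.03,"z": 0.01,"twist": -3},{"x": -0.06,"y": 0.06,"z": 0.015,"twist": -6},{"x": -0.09,"y": 0.09,"z": 0.02,"twist": -10},{"x": -0.12,"y": 0.12,"z": 0.025,"twist": -13},{"x": -0.15,"y": 0.155,"z": 0.03,"twist": -15.5},{"x": -0.1665,"y": 0.1755,"z": 0.0315,"twist": -15.5},{"x": -0.1665,"y": 0.1755,"z": 0.0315,"twist": -15.5},{"x": -0.1665,"y": 0.1755,"z": 0.0315,"twist": -15.5}]}}

```text
time: 2.55
tool_pos: [607.7, 269.7, 149.9]
tcp_rot: [-3.141, -0.001, 3.1]
contact_force: [0.2, -0.8, -0.2]
grip_width: 46.0
finger_force: 0.0
```

```bash
python3 - <<'E'
from h import *
c=bot.capture("wrist"); print(c["eye"],c["rotation"]); cv2.imwrite("pics/w1.png",c["pixels"][:,:,::-1])
p=c["pixels"]
print("bright"); blobs(c,p.min(2)>110,10,300)
go(608,269,31,87.5)
E
```

```text
[540.53782293 271.73910801 281.3036097 ] [2.88491206e+00 5.21133464e-05 1.52997527e+00]
bright
px (519, 367, 57, 25) xy 841.4 523.8 size 60.4 34.4 longdir 87.7 deg
px (27, 338, 400, 62) xy 812.5 151.5 size 472.6 85.7 longdir 87.7 deg
px (377, 277, 16, 26) xy 716.4 333.8 size 29.8 15.4 longdir 177.7 deg
px (245, 277, 16, 26) xy 710.8 195.3 size 29.8 15.4 longdir 177.6 deg
px (84, 258, 32, 16) xy 676.3 39.4 size 32.5 17.1 longdir 87.7 deg
px (363, 223, 33, 27) xy 655.5 327.7 size 33.1 28.0 longdir 87.7 deg
px (218, 195, 57, 55) xy 637.6 195.9 size 61.3 42.9 longdir 39.8 deg
px (138, 188, 25, 27) xy 610.4 104.9 size 25.5 23.2 longdir 169.1 deg
px (0, 173, 101, 134) xy 649.7 -13.7 size 144.6 94.3 longdir 177.6 deg
px (537, 139, 103, 168) xy 657.1 544.3 size 174.8 99.0 longdir 2.0 deg
px (307, 134, 21, 114) xy 608.7 267.4 size 112.2 19.4 longdir 178.1 deg
px (196, 96, 36, 42) xy 533.2 177.2 size 38.2 15.4 longdir 24.4 deg
px (103, 91, 61, 55) xy 532.9 104.7 size 53.3 47.6 longdir 105.8 deg
px (481, 86, 24, 146) xy 586.8 431.9 size 137.7 18.3 longdir 4.4 deg
px (492, 10, 17, 47) xy 476.1 427.3 size 34.6 12.9 longdir 4.7 deg
px (448, 0, 76, 23) xy 458.9 412.6 size 61.9 16.1 longdir 87.7 deg
px (288, 0, 27, 76) xy 472.4 259.3 size 57.8 17.7 longdir 171.3 deg
px (0, 0, 33, 129) xy 487.5 11.8 size 106.6 28.1 longdir 162.1 deg
go [-6.000e-04 -1.000e-04  1.193e-01] twist 0.1
```

View pics/w1.png

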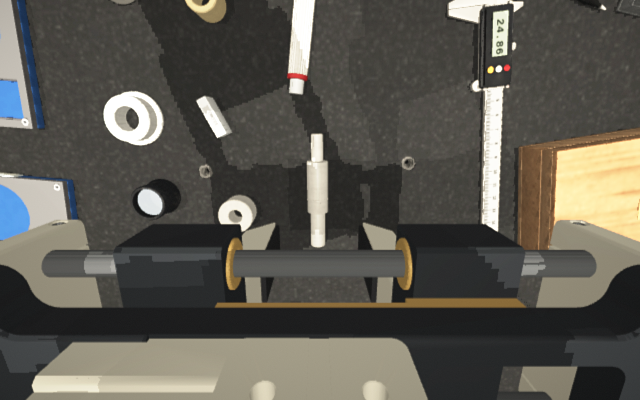

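The wrist view puts the shaft at (317,190), with its short 11 mm end toward -x. The ring is at (237,212), the block at (214,117) and the bush at (133,117), all in line with the top view.

{"api": "play_rows", "payload": {"commands": [{"x": 0.003,"y": 0.0015,"z": 0.03,"twist": 0},{"x": 0.005,"y": 0.0015,"z": 0.06,"twist": 0},{"x": 0.005,"y": 0.0015,"z": 0.085,"twist": -0.5},{"x": 0.005,"y": 0.0015,"z": 0.1,"twist": -0.5},{"x": 0.005,"y": 0.0015,"z": 0.11,"twist": -0.5},{"x": 0.005,"y": 0.0015,"z": 0.116,"twist": -0.5},{"x": 0.005,"y": 0.0015,"z": 0.119,"twist": -0.5},{"x": 0.005,"y": 0.0015,"z": 0.119,"twist": -0.5}]}}

```text
time: 3.4
tool_pos: [604.5, 270.4, 31.7]
tcp_rot: [3.141, 0.001, 3.107]
contact_force: [-0.8, -0.5, 0.2]
grip_width: 45.9
finger_force: 0.0
```

{"api": "play_rows", "payload": {"commands": [{"x": 0,"y": 0,"z": 0,"twist": 0},{"x": 0,"y": 0,"z": 0,"twist": 0},{"x": 0,"y": 0,"z": 0,"twist": 0},{"x": 0,"y": 0,"z": 0,"twist": 0},{"x": 0,"y": 0,"z": 0,"twist": 0},{"x": 0,"y": 0,"z": -0.005,"twist": 0},{"x": 0,"y": 0,"z": -0.02,"twist": 0},{"x": 0,"y": 0,"z": -0.04,"twist": 0}], "jaw": 1}}

```text
time: 4.2
tool_pos: [603.6, 270.2, 71.4]
tcp_rot: [-3.141, -0.002, 3.107]
contact_force: [-0.7, 0.4, -1.6]
grip_width: 18.9
finger_force: 30.0
```

```bash
python3 - <<'E'
from h import *
go(504.5,-47,110,-6.6);print(bot.get_obs()["joint_positions"])
E
```

```text
go [ 0.0882 -0.3204 -0.0382] twist -85.4
[ 3.05011318e-01  7.59552337e-01  1.31980501e+00  9.96188155e-05
  1.06428106e+00 -1.23127908e+00]
```

{"api": "play_rows", "payload": {"commands": [{"x": 0.002,"y": -0.01,"z": -0.015,"twist": 4},{"x": 0.008,"y": -0.03,"z": -0.025,"twist": 10},{"x": 0.016,"y": -0.06,"z": -0.035,"twist": 17},{"x": 0.025,"y": -0.09,"z": -0.038,"twist": 24},{"x": 0.034,"y": -0.12,"z": -0.038,"twist": 31},{"x": 0.043,"y": -0.15,"z": -0.038,"twist": 38},{"x": 0.052,"y": -0.18,"z": -0.038,"twist": 45},{"x": 0.058,"y": -0.205,"z": -0.038,"twist": 52}]}}

```text
time: 5.0
tool_pos: [538.7, 66.1, 110.5]
tcp_rot: [3.141, 0.001, 2.194]
contact_force: [-0.3, 1.1, -1.7]
grip_width: 19.2
finger_force: 30.0
```

```bash
python3 - <<'E'
from h import *
o=bot.get_obs(); print(o["tool_pos"],o["tcp_rot"])
go(504.5,-47,110,-6.6)
E
```

```text
[538.69049985  66.11423155 110.45492981] [3.14079842e+00 6.25224463e-04 2.19410408e+00]
go [-0.0719 -0.0938  0.0004] twist 42.3
```

{"api": "play_rows", "payload": {"commands": [{"x": -0.012,"y": -0.016,"z": 0,"twist": 7},{"x": -0.024,"y": -0.032,"z": 0,"twist": 14},{"x": -0.036,"y": -0.048,"z": 0,"twist": 21},{"x": -0.048,"y": -0.064,"z": 0,"twist": 28},{"x": -0.06,"y": -0.08,"z": 0,"twist": 35},{"x": -0.069,"y": -0.09,"z": 0,"twist": 40},{"x": -0.072,"y": -0.094,"z": 0,"twist": 42.3},{"x": -0.072,"y": -0.094,"z": 0,"twist": 42.3}]}}

```text
time: 5.8
tool_pos: [505.7, -46.8, 110.3]
tcp_rot: [3.14, 0.0, 1.46]
contact_force: [-0.4, 0.7, -1.2]
grip_width: 18.8
finger_force: 30.0
```

```bash
python3 - <<'E'
from h import *
c=bot.capture("wrist"); cv2.imwrite("pics/w2.png",c["pixels"][:,:,::-1])
p=c["pixels"].astype(int); r,g,b=p[...,0],p[...,1],p[...,2]
blobs(c,(b>r+60),8,300)
o=bot.get_obs(); print(o["tool_pos"],o["tcp_rot"])
go(504.5,-47,40,-6.6)
E
```

```text
px (413, 153, 74, 72) xy 615.7 -47.3 size 60.4 60.0 longdir 83.6 deg
px (222, 147, 55, 55) xy 453.1 -16.4 size 44.7 44.1 longdir 81.5 deg
px (298, 138, 41, 87) xy 508.2 -29.3 size 72.2 31.9 longdir 83.5 deg
px (487, 119, 59, 131) xy 669.7 -51.7 size 110.5 28.0 longdir 82.6 deg
[505.76485687 -46.34471405 110.13793566] [ 3.14026725e+00 -3.00940076e-05  1.46137774e+00]
go [-0.0008 -0.0013  0.0701] twist 0.3
```

View pics/w2.png

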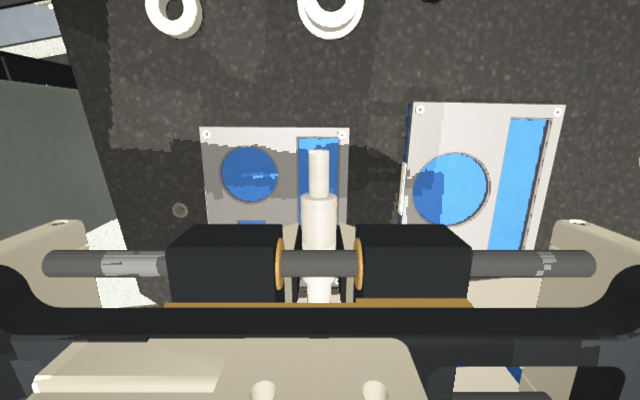

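The wrist view shows the shaft held at col 319, over its slot (298-339). Its end is at row 150 and the shoulder at row 195. The nests agree with the top view to about 1 mm.

```bash
python3 - <<'E'
from h import *
c=bot.capture("wrist")
print(ray(c,319,150,90),ray(c,319,196,96))
o=bot.get_obs(); print(o["tool_pos"])
E
```

```text
[512.67927389   5.69729389] [510.15821744 -17.22580106]
[505.7590023  -45.99245126 109.94005348]
```

{"api": "play_rows", "payload": {"commands": [{"x": -0.0035,"y": -0.0008,"z": 0.015,"twist": 0.2},{"x": -0.0035,"y": -0.0008,"z": 0.03,"twist": 0.2},{"x": -0.0035,"y": -0.0008,"z": 0.043,"twist": 0.2},{"x": -0.0035,"y": -0.0008,"z": 0.053,"twist": 0.2},{"x": -0.0035,"y": -0.0008,"z": 0.061,"twist": 0.2},{"x": -0.0035,"y": -0.0008,"z": 0.066,"twist": 0.2},{"x": -0.0035,"y": -0.0008,"z": 0.069,"twist": 0.2},{"x": -0.0035,"y": -0.0008,"z": 0.0697,"twist": 0.2}]}}

```text
time: 6.7
tool_pos: [504.4, -49.3, 39.5]
tcp_rot: [-3.142, -0.0, 1.458]
contact_force: [-1.8, 0.8, 1.1]
grip_width: 19.2
finger_force: 30.0
```

{"api": "play_rows", "payload": {"commands": [{"x": 0,"y": 0,"z": 0,"twist": 0},{"x": 0,"y": 0,"z": 0,"twist": 0},{"x": 0,"y": 0,"z": 0,"twist": 0},{"x": 0,"y": 0,"z": 0,"twist": 0},{"x": 0,"y": 0,"z": 0,"twist": 0},{"x": 0,"y": 0,"z": -0.01,"twist": 0},{"x": 0,"y": 0,"z": -0.03,"twist": 0},{"x": 0,"y": 0,"z": -0.07,"twist": 0}], "jaw": 0.6}}

```text
time: 7.5
tool_pos: [502.7, -49.1, 108.8]
tcp_rot: [-3.136, -0.001, 1.458]
contact_force: [1.3, -0.0, -0.3]
grip_width: 36.9
finger_force: 0.0
```

```bash
python3 - <<'E'
from h import *
go(534,179,110,115); go(534,179,33,115)
E
```

```text
go [ 0.2302  0.0053 -0.001 ] twist 58.5
go [0.2301 0.0057 0.076 ] twist 58.5
```

{"api": "play_rows", "payload": {"commands": [{"x": 0.02,"y": 0.001,"z": 0,"twist": 6},{"x": 0.05,"y": 0.002,"z": 0,"twist": 14},{"x": 0.09,"y": 0.003,"z": 0,"twist": 22},{"x": 0.13,"y": 0.004,"z": 0,"twist": 30},{"x": 0.17,"y": 0.005,"z": 0,"twist": 38},{"x": 0.2,"y": 0.005,"z": 0,"twist": 46},{"x": 0.222,"y": 0.005,"z": 0,"twist": 54},{"x": 0.23,"y": 0.005,"z": 0,"twist": 58.5}]}}

```text
time: 8.3
tool_pos: [535.3, 180.8, 110.3]
tcp_rot: [-3.141, -0.001, 0.434]
contact_force: [0.6, -0.0, 0.2]
grip_width: 36.7
finger_force: 0.0
```

{"api": "play_rows", "payload": {"commands": [{"x": 0,"y": 0,"z": 0,"twist": 0},{"x": 0,"y": 0,"z": 0,"twist": 0},{"x": 0,"y": 0,"z": 0,"twist": 0},{"x": 0,"y": 0,"z": 0,"twist": 0},{"x": 0,"y": 0,"z": 0,"twist": 0},{"x": 0,"y": 0,"z": 0,"twist": 0},{"x": 0,"y": 0,"z": 0,"twist": 0},{"x": 0,"y": 0,"z": 0,"twist": 0}]}}

```text
time: 9.1
tool_pos: [535.2, 178.4, 109.5]
tcp_rot: [-3.142, 0.0, 0.437]
contact_force: [0.2, 0.1, -0.2]
grip_width: 37.3
finger_force: 0.0
```

```bash
python3 - <<'E'
from h import *
c=bot.capture("wrist"); cv2.imwrite("pics/w3.png",c["pixels"][:,:,::-1])
p=c["pixels"].astype(int); blobs(c,p.min(2)>110,10,300)
o=bot.get_obs(); print(o["tool_pos"],o["tcp_rot"])
go(534,179,33,115)
E
```

```text
px (483, 366, 94, 34) xy 458.3 -87.4 size 89.0 39.8 longdir 113.3 deg
px (26, 338, 402, 62) xy 345.5 191.0 size 403.8 72.8 longdir 115.0 deg
px (249, 255, 140, 48) xy 474.0 148.7 size 122.4 46.7 longdir 115.0 deg
px (255, 222, 28, 28) xy 493.5 204.6 size 24.7 23.2 longdir 25.0 deg
px (355, 215, 60, 35) xy 538.7 115.8 size 49.2 28.9 longdir 127.4 deg
px (0, 209, 134, 99) xy 393.3 354.9 size 115.4 88.6 longdir 107.0 deg
px (193, 200, 34, 25) xy 488.4 256.3 size 26.8 18.1 longdir 169.6 deg
px (312, 184, 12, 48) xy 533.4 177.4 size 40.8 9.3 longdir 25.0 deg
px (421, 145, 33, 35) xy 608.4 107.1 size 27.4 25.5 longdir 30.2 deg
px (504, 104, 136, 204) xy 615.0 -39.4 size 161.9 121.5 longdir 172.5 deg
px (334, 70, 48, 50) xy 626.9 187.7 size 35.5 35.0 longdir 115.0 deg
px (0, 0, 57, 194) xy 515.0 409.9 size 146.9 43.9 longdir 9.5 deg
[535.19834591 178.49165539 109.50487469] [-3.14152551e+00  3.15223476e-05  4.36766110e-01]
go [-0.0009 -0.001   0.0765] twist 0.0
```

View pics/w3.png

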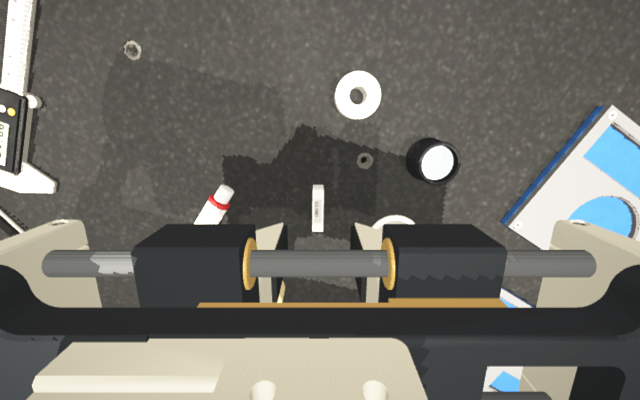

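The block sits upright in the image at (318,208), aligned with the jaws and centred.

{"api": "play_rows", "payload": {"commands": [{"x": -0.0015,"y": -0.0005,"z": 0.02,"twist": 0},{"x": -0.0015,"y": -0.0005,"z": 0.038,"twist": 0},{"x": -0.0015,"y": -0.0005,"z": 0.053,"twist": 0},{"x": -0.0015,"y": -0.0005,"z": 0.063,"twist": 0},{"x": -0.0015,"y": -0.0005,"z": 0.07,"twist": 0},{"x": -0.0015,"y": -0.0005,"z": 0.074,"twist": 0},{"x": -0.0015,"y": -0.0005,"z": 0.0765,"twist": 0},{"x": -0.0015,"y": -0.0005,"z": 0.0765,"twist": 0}]}}

```text
time: 9.95
tool_pos: [533.8, 178.4, 33.1]
tcp_rot: [-3.142, -0.0, 0.437]
contact_force: [0.4, -0.6, -0.3]
grip_width: 36.8
finger_force: 0.0
```

{"api": "play_rows", "payload": {"commands": [{"x": 0,"y": 0,"z": 0,"twist": 0},{"x": 0,"y": 0,"z": 0,"twist": 0},{"x": 0,"y": 0,"z": 0,"twist": 0},{"x": 0,"y": 0,"z": 0,"twist": 0},{"x": 0,"y": 0,"z": 0,"twist": 0},{"x": 0,"y": 0,"z": 0,"twist": 0},{"x": 0,"y": 0,"z": -0.02,"twist": 0},{"x": 0,"y": 0,"z": -0.05,"twist": 0}], "jaw": 1}}

```text
time: 10.75
tool_pos: [532.3, 178.0, 81.8]
tcp_rot: [-3.14, 0.004, 0.437]
contact_force: [0.6, -0.7, 0.6]
grip_width: 8.5
finger_force: 30.0
```

```bash
python3 - <<'E'
from h import *
go(445,-78.3,110,-6.6)
E
```

```text
go [-0.1876  0.1953 -0.0276] twist -58.4
```

{"api": "play_rows", "payload": {"commands": [{"x": -0.012,"y": 0.012,"z": -0.015,"twist": -5},{"x": -0.035,"y": 0.036,"z": -0.025,"twist": -12},{"x": -0.065,"y": 0.067,"z": -0.0275,"twist": -20},{"x": -0.095,"y": 0.098,"z": -0.0275,"twist": -28},{"x": -0.125,"y": 0.13,"z": -0.0275,"twist": -36},{"x": -0.155,"y": 0.161,"z": -0.0275,"twist": -44},{"x": -0.178,"y": 0.185,"z": -0.0275,"twist": -52},{"x": -0.1875,"y": 0.1955,"z": -0.0275,"twist": -58.4}]}}

```text
time: 11.55
tool_pos: [445.4, -80.4, 110.5]
tcp_rot: [-3.141, 0.0, 1.459]
contact_force: [0.7, -0.1, 0.3]
grip_width: 8.2
finger_force: 30.0
```

{"api": "play_rows", "payload": {"commands": [{"x": 0,"y": 0,"z": 0,"twist": 0},{"x": 0,"y": 0,"z": 0,"twist": 0},{"x": 0,"y": 0,"z": 0,"twist": 0},{"x": 0,"y": 0,"z": 0,"twist": 0},{"x": 0,"y": 0,"z": 0,"twist": 0},{"x": 0,"y": 0,"z": 0,"twist": 0},{"x": 0,"y": 0,"z": 0,"twist": 0},{"x": 0,"y": 0,"z": 0,"twist": 0}]}}

```text
time: 12.35
tool_pos: [446.5, -78.0, 110.5]
tcp_rot: [3.142, -0.0, 1.456]
contact_force: [0.1, 0.7, -0.5]
grip_width: 9.1
finger_force: 30.0
```

```bash
python3 - <<'E'
from h import *
c=bot.capture("wrist"); cv2.imwrite("pics/w4.png",c["pixels"][:,:,::-1])
o=bot.get_obs(); print(o["tool_pos"],o["tcp_rot"])
go(445,-78.3,41.5,-6.6)
E
```

```text
[446.42510169 -78.03288827 110.48596344] [-3.14156638e+00 -8.61615313e-05  1.45599784e+00]
go [-0.0004 -0.0014  0.069 ] twist 0.0
```

View pics/w4.png

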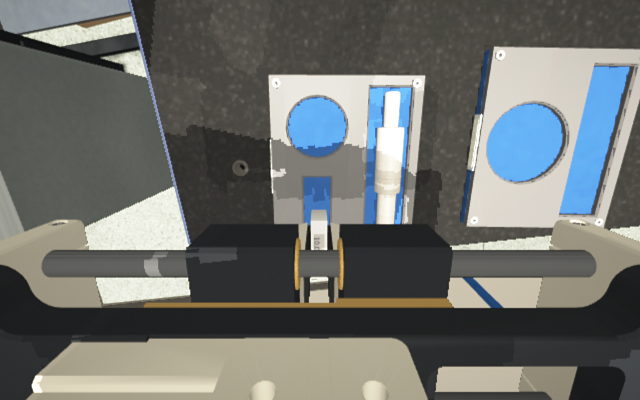

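The block is held over its slot at (317,195). The shaft is lying in its nest at (388,155).

{"api": "play_rows", "payload": {"commands": [{"x": -0.0005,"y": -0.0012,"z": 0.018,"twist": 0},{"x": -0.0005,"y": -0.0012,"z": 0.035,"twist": 0},{"x": -0.0005,"y": -0.0012,"z": 0.048,"twist": 0},{"x": -0.0005,"y": -0.0012,"z": 0.056,"twist": 0},{"x": -0.0005,"y": -0.0012,"z": 0.062,"twist": 0},{"x": -0.0005,"y": -0.0012,"z": 0.066,"twist": 0},{"x": -0.0005,"y": -0.0012,"z": 0.068,"twist": 0},{"x": -0.0005,"y": -0.0012,"z": 0.069,"twist": 0}]}}

```text
time: 13.2
tool_pos: [445.4, -78.5, 41.6]
tcp_rot: [3.141, 0.0, 1.456]
contact_force: [-0.6, -0.1, -0.7]
grip_width: 8.7
finger_force: 30.0
```

{"api": "play_rows", "payload": {"commands": [{"x": 0,"y": 0,"z": 0,"twist": 0},{"x": 0,"y": 0,"z": 0,"twist": 0},{"x": 0,"y": 0,"z": 0,"twist": 0},{"x": 0,"y": 0,"z": 0,"twist": 0},{"x": 0,"y": 0,"z": 0,"twist": 0},{"x": 0,"y": 0,"z": -0.01,"twist": 0},{"x": 0,"y": 0,"z": -0.03,"twist": 0},{"x": 0,"y": 0,"z": -0.07,"twist": 0}], "jaw": 0.7}}

```text
time: 14.0
tool_pos: [443.7, -78.0, 111.1]
tcp_rot: [-3.137, -0.001, 1.456]
contact_force: [1.0, 1.1, 0.1]
grip_width: 27.4
finger_force: 0.0
```

```bash
python3 - <<'E'
from h import *
go(627,189.5,110,0); go(627,189.5,110,80)
E
```

```text
go [0.2868 0.1514 0.0007] twist -6.6
go [0.2868 0.1514 0.0007] twist -86.6
```

{"api": "play_rows", "payload": {"commands": [{"x": 0.02,"y": 0.01,"z": 0,"twist": -3},{"x": 0.06,"y": 0.03,"z": 0,"twist": -10},{"x": 0.1,"y": 0.052,"z": 0,"twist": -17},{"x": 0.14,"y": 0.073,"z": 0,"twist": -24},{"x": 0.18,"y": 0.094,"z": 0,"twist": -31},{"x": 0.22,"y": 0.116,"z": 0,"twist": -38},{"x": 0.26,"y": 0.137,"z": 0,"twist": -44},{"x": 0.2865,"y": 0.151,"z": 0,"twist": -46.6}], "jaw": 0.4}}

```text
time: 14.8
tool_pos: [629.1, 191.7, 112.3]
tcp_rot: [3.14, 0.0, 2.274]
contact_force: [1.0, -0.2, -0.6]
grip_width: 55.1
finger_force: 0.0
```

{"api": "play_rows", "payload": {"commands": [{"x": 0,"y": 0,"z": 0,"twist": 0},{"x": 0,"y": 0,"z": 0,"twist": 0},{"x": 0,"y": 0,"z": 0,"twist": 0},{"x": 0,"y": 0,"z": 0,"twist": 0},{"x": 0,"y": 0,"z": 0,"twist": 0},{"x": 0,"y": 0,"z": 0,"twist": 0},{"x": 0,"y": 0,"z": 0,"twist": 0},{"x": 0,"y": 0,"z": 0,"twist": 0}]}}

```text
time: 15.6
tool_pos: [628.0, 188.7, 111.6]
tcp_rot: [3.142, -0.0, 2.269]
contact_force: [0.4, -0.0, 0.6]
grip_width: 55.1
finger_force: 0.0
```

```bash
python3 - <<'E'
from h import *
c=bot.capture("wrist"); cv2.imwrite("pics/w5.png",c["pixels"][:,:,::-1])
p=c["pixels"].astype(int); blobs(c,p.min(2)>110,15,300,6000)
o=bot.get_obs(); print(o["tool_pos"],o["tcp_rot"])
go(627,189.5,33,40)
E
```

```text
px (518, 366, 59, 34) xy 914.9 192.2 size 53.9 40.2 longdir 40.0 deg
px (370, 222, 40, 28) xy 692.9 204.2 size 39.2 21.4 longdir 25.4 deg
px (228, 222, 40, 28) xy 602.4 127.9 size 38.8 20.6 longdir 56.6 deg
px (452, 199, 35, 24) xy 726.6 264.7 size 27.5 19.8 longdir 40.0 deg
px (488, 182, 61, 37) xy 750.1 296.4 size 46.9 23.2 longdir 66.3 deg
px (295, 180, 42, 45) xy 625.1 188.7 size 37.4 33.6 longdir 130.0 deg
px (136, 178, 67, 47) xy 532.4 111.9 size 55.0 39.0 longdir 40.0 deg
px (481, 106, 75, 84) xy 714.7 314.1 size 65.7 50.1 longdir 11.1 deg
px (21, 87, 59, 50) xy 426.5 114.1 size 42.8 36.2 longdir 28.4 deg
px (312, 43, 38, 42) xy 565.5 274.0 size 26.5 25.0 longdir 27.3 deg
px (240, 26, 25, 26) xy 512.9 252.6 size 15.3 12.9 longdir 171.2 deg
px (87, 25, 59, 48) xy 443.0 183.0 size 41.1 27.7 longdir 14.0 deg
px (203, 0, 48, 36) xy 489.7 256.0 size 29.8 20.1 longdir 164.9 deg
[628.00383044 188.75718355 111.57015086] [ 3.14150605e+00 -6.62384922e-05  2.26915277e+00]
go [ 0.0012 -0.0003  0.0786] twist 0.0
```

View pics/w5.png

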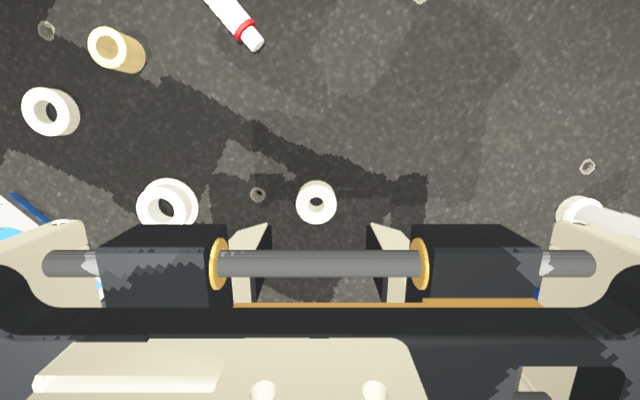

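The ring is at (316,202), centred between the fingers. The loupe is hidden to the left but well clear.

{"api": "play_rows", "payload": {"commands": [{"x": 0.001,"y": -0.0005,"z": 0.02,"twist": 0},{"x": 0.001,"y": -0.0005,"z": 0.038,"twist": 0},{"x": 0.001,"y": -0.0005,"z": 0.054,"twist": 0},{"x": 0.001,"y": -0.0005,"z": 0.064,"twist": 0},{"x": 0.001,"y": -0.0005,"z": 0.071,"twist": 0},{"x": 0.001,"y": -0.0005,"z": 0.076,"twist": 0},{"x": 0.001,"y": -0.0005,"z": 0.0785,"twist": 0},{"x": 0.001,"y": -0.0005,"z": 0.0785,"twist": 0}]}}

```text
time: 16.45
tool_pos: [627.1, 189.3, 33.2]
tcp_rot: [3.141, 0.0, 2.269]
contact_force: [0.3, 0.1, 0.2]
grip_width: 55.5
finger_force: 0.0
```

{"api": "play_rows", "payload": {"commands": [{"x": 0,"y": 0,"z": 0,"twist": 0},{"x": 0,"y": 0,"z": 0,"twist": 0},{"x": 0,"y": 0,"z": 0,"twist": 0},{"x": 0,"y": 0,"z": 0,"twist": 0},{"x": 0,"y": 0,"z": 0,"twist": 0},{"x": 0,"y": 0,"z": 0,"twist": 0},{"x": 0,"y": 0,"z": -0.02,"twist": 0},{"x": 0,"y": 0,"z": -0.05,"twist": 0}], "jaw": 1}}

```text
time: 17.25
tool_pos: [625.5, 189.0, 81.1]
tcp_rot: [-3.137, -0.003, 2.269]
contact_force: [0.5, -0.7, -0.3]
grip_width: 31.4
finger_force: 30.0
```

```bash
python3 - <<'E'
from h import *
go(452.5,-15.7,110,40)
E
```

```text
go [-0.0455 -0.2642 -0.0278] twist 0.0
```

{"api": "play_rows", "payload": {"commands": [{"x": -0.003,"y": -0.017,"z": -0.015,"twist": 0},{"x": -0.009,"y": -0.05,"z": -0.025,"twist": 0},{"x": -0.016,"y": -0.09,"z": -0.028,"twist": 0},{"x": -0.023,"y": -0.135,"z": -0.028,"twist": 0},{"x": -0.031,"y": -0.18,"z": -0.028,"twist": 0},{"x": -0.038,"y": -0.222,"z": -0.028,"twist": 0},{"x": -0.043,"y": -0.25,"z": -0.028,"twist": 0},{"x": -0.0455,"y": -0.264,"z": -0.028,"twist": 0}]}}

```text
time: 18.05
tool_pos: [452.5, -16.7, 111.0]
tcp_rot: [-3.141, -0.001, 2.267]
contact_force: [0.6, -0.6, -0.1]
grip_width: 31.7
finger_force: 30.0
```

{"api": "play_rows", "payload": {"commands": [{"x": 0,"y": 0,"z": 0.005,"twist": 0},{"x": 0,"y": 0,"z": 0.01,"twist": 0},{"x": 0,"y": 0,"z": 0.015,"twist": 0},{"x": 0,"y": 0,"z": 0.02,"twist": 0},{"x": 0,"y": 0,"z": 0.02,"twist": 0},{"x": 0,"y": 0,"z": 0.02,"twist": 0},{"x": 0,"y": 0,"z": 0.02,"twist": 0},{"x": 0,"y": 0,"z": 0.02,"twist": 0}]}}

```text
time: 18.85
tool_pos: [454.2, -15.3, 91.2]
tcp_rot: [3.141, 0.0, 2.269]
contact_force: [-0.4, 0.1, -1.3]
grip_width: 31.7
finger_force: 30.0
```

```bash
python3 - <<'E'
from h import *
c=bot.capture("wrist"); cv2.imwrite("pics/w6.png",c["pixels"][:,:,::-1])
o=bot.get_obs(); print(o["tool_pos"],o["tcp_rot"],o["finger_force"])
go(452.5,-15.7,41.5,40)
E
```

```text
[454.22027444 -15.32842127  91.19602132] [3.14123484e+00 3.11549318e-04 2.26930850e+00] 29.998942309794074
go [ 0.0008 -0.0016  0.0497] twist 0.0
```

View pics/w6.png

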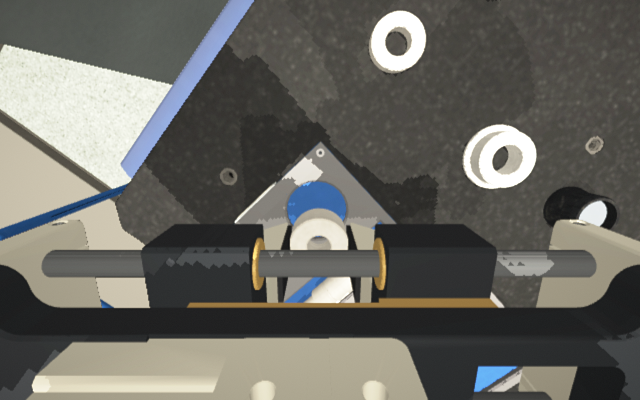

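The ring is held at (320,232), in line with its nest at (317,203). I'll lower it now.

{"api": "play_rows", "payload": {"commands": [{"x": 0.001,"y": -0.0014,"z": 0.013,"twist": 0},{"x": 0.001,"y": -0.0014,"z": 0.025,"twist": 0},{"x": 0.001,"y": -0.0014,"z": 0.034,"twist": 0},{"x": 0.001,"y": -0.0014,"z": 0.041,"twist": 0},{"x": 0.001,"y": -0.0014,"z": 0.045,"twist": 0},{"x": 0.001,"y": -0.0014,"z": 0.048,"twist": 0},{"x": 0.001,"y": -0.0014,"z": 0.0497,"twist": 0},{"x": 0.001,"y": -0.0014,"z": 0.0497,"twist": 0}]}}

```text
time: 19.7
tool_pos: [452.5, -15.5, 41.5]
tcp_rot: [3.141, 0.0, 2.269]
contact_force: [0.2, -0.4, -1.1]
grip_width: 31.3
finger_force: 30.0
```

{"api": "play_rows", "payload": {"commands": [{"x": 0,"y": 0,"z": 0,"twist": 0},{"x": 0,"y": 0,"z": 0,"twist": 0},{"x": 0,"y": 0,"z": 0,"twist": 0},{"x": 0,"y": 0,"z": 0,"twist": 0},{"x": 0,"y": 0,"z": 0,"twist": 0},{"x": 0,"y": 0,"z": -0.01,"twist": 0},{"x": 0,"y": 0,"z": -0.03,"twist": 0},{"x": 0,"y": 0,"z": -0.07,"twist": 0}], "jaw": 0.48}}

```text
time: 20.5
tool_pos: [450.8, -15.2, 110.8]
tcp_rot: [-3.138, -0.004, 2.269]
contact_force: [0.4, 0.2, 0.5]
grip_width: 47.9
finger_force: 0.0
```

```bash
python3 - <<'E'
from h import *
go(531,103.5,110,90)
E
```

```text
go [0.0394 0.1378 0.0006] twist -50.0
```

{"api": "play_rows", "payload": {"commands": [{"x": 0.003,"y": 0.01,"z": 0,"twist": 0},{"x": 0.009,"y": 0.035,"z": 0,"twist": 0},{"x": 0.017,"y": 0.065,"z": 0,"twist": 0},{"x": 0.027,"y": 0.095,"z": 0,"twist": 0},{"x": 0.035,"y": 0.122,"z": 0,"twist": 0},{"x": 0.0393,"y": 0.137,"z": 0,"twist": 0},{"x": 0.0393,"y": 0.137,"z": 0,"twist": 0},{"x": 0.0393,"y": 0.137,"z": 0,"twist": 0}], "jaw": 0.3}}

```text
time: 21.3
tool_pos: [531.5, 102.8, 111.1]
tcp_rot: [-3.141, -0.0, 2.27]
contact_force: [0.0, 0.8, -1.0]
grip_width: 64.1
finger_force: 0.0
```

```bash
python3 - <<'E'
from h import *
c=bot.capture("wrist"); cv2.imwrite("pics/w7.png",c["pixels"][:,:,::-1])
p=c["pixels"].astype(int); blobs(c,p.min(2)>110,15,300,6000)
o=bot.get_obs(); print(o["tool_pos"],o["tcp_rot"])
go(531,103.5,33,40)
E
```

```text
px (529, 367, 48, 33) xy 822.4 110.3 size 40.6 38.9 longdir 40.1 deg
px (201, 252, 236, 56) xy 574.7 51.9 size 204.5 53.8 longdir 41.9 deg
px (378, 222, 45, 28) xy 603.1 123.3 size 43.8 19.9 longdir 23.2 deg
px (215, 222, 45, 28) xy 499.2 35.9 size 43.8 19.9 longdir 56.7 deg
px (550, 219, 90, 89) xy 745.4 218.0 size 89.2 74.7 longdir 142.5 deg
px (0, 210, 95, 98) xy 381.7 -81.6 size 100.2 76.0 longdir 115.4 deg
px (124, 191, 69, 33) xy 430.9 15.4 size 56.5 27.4 longdir 40.1 deg
px (290, 174, 57, 56) xy 529.6 104.5 size 46.0 45.9 longdir 85.0 deg
px (0, 151, 30, 71) xy 336.2 -46.1 size 59.9 22.2 longdir 114.5 deg
px (0, 94, 73, 70) xy 317.5 15.3 size 62.1 43.7 longdir 90.3 deg
px (188, 81, 51, 51) xy 421.7 110.6 size 37.4 35.9 longdir 36.1 deg
px (275, 20, 38, 47) xy 440.8 183.0 size 29.8 26.4 longdir 129.8 deg
px (389, 0, 53, 46) xy 495.9 252.0 size 41.3 18.7 longdir 171.3 deg
[531.35379149 102.33434171 111.17827994] [-3.14080185e+00 -4.48329537e-04  2.26930517e+00]
go [0.0011 0.0005 0.0782] twist 0.0
```

View pics/w7.png

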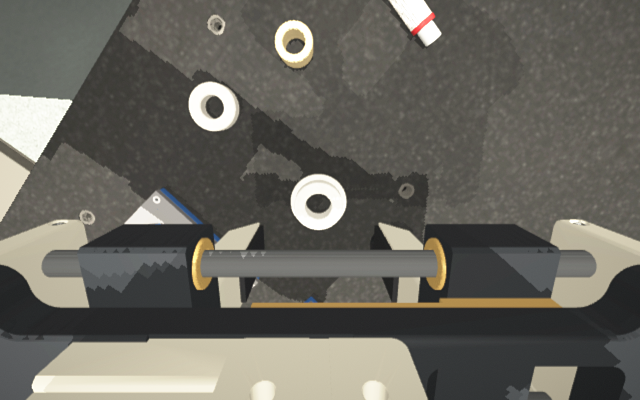

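The bush is at (318,202), centred between the fingers with room around it.

{"api": "play_rows", "payload": {"commands": [{"x": 0.0015,"y": 0.0003,"z": 0.02,"twist": 0},{"x": 0.0015,"y": 0.0003,"z": 0.038,"twist": 0},{"x": 0.0015,"y": 0.0003,"z": 0.054,"twist": 0},{"x": 0.0015,"y": 0.0003,"z": 0.064,"twist": 0},{"x": 0.0015,"y": 0.0003,"z": 0.071,"twist": 0},{"x": 0.0015,"y": 0.0003,"z": 0.076,"twist": 0},{"x": 0.0015,"y": 0.0003,"z": 0.078,"twist": 0},{"x": 0.0015,"y": 0.0003,"z": 0.078,"twist": 0}]}}

```text
time: 22.15
tool_pos: [531.4, 104.0, 33.5]
tcp_rot: [3.141, 0.0, 2.269]
contact_force: [0.3, 1.1, -0.3]
grip_width: 64.0
finger_force: 0.0
```

{"api": "play_rows", "payload": {"commands": [{"x": 0,"y": 0,"z": 0,"twist": 0},{"x": 0,"y": 0,"z": 0,"twist": 0},{"x": 0,"y": 0,"z": 0,"twist": 0},{"x": 0,"y": 0,"z": 0,"twist": 0},{"x": 0,"y": 0,"z": 0,"twist": 0},{"x": 0,"y": 0,"z": 0,"twist": 0},{"x": 0,"y": 0,"z": -0.02,"twist": 0},{"x": 0,"y": 0,"z": -0.05,"twist": 0}], "jaw": 1}}

```text
time: 22.95
tool_pos: [529.9, 104.0, 82.2]
tcp_rot: [-3.138, -0.003, 2.269]
contact_force: [0.6, -0.7, -0.1]
grip_width: 38.2
finger_force: 30.0
```

```bash
python3 - <<'E'
from h import *
go(615.5,-46.8,110,40)
E
```

```text
go [-0.1704 -0.0315 -0.0282] twist 0.0
```

{"api": "play_rows", "payload": {"commands": [{"x": -0.01,"y": -0.002,"z": -0.015,"twist": 0},{"x": -0.03,"y": -0.006,"z": -0.025,"twist": 0},{"x": -0.06,"y": -0.011,"z": -0.028,"twist": 0},{"x": -0.09,"y": -0.017,"z": -0.028,"twist": 0},{"x": -0.12,"y": -0.022,"z": -0.028,"twist": 0},{"x": -0.15,"y": -0.028,"z": -0.028,"twist": 0},{"x": -0.165,"y": -0.0305,"z": -0.028,"twist": 0},{"x": -0.1705,"y": -0.0315,"z": -0.028,"twist": 0}]}}

```text
time: 23.75
tool_pos: [617.1, -47.9, 110.9]
tcp_rot: [-3.142, -0.0, 2.268]
contact_force: [0.5, 0.0, -0.7]
grip_width: 38.5
finger_force: 30.0
```

{"api": "play_rows", "payload": {"commands": [{"x": 0,"y": 0,"z": 0.005,"twist": 0},{"x": 0,"y": 0,"z": 0.01,"twist": 0},{"x": 0,"y": 0,"z": 0.015,"twist": 0},{"x": 0,"y": 0,"z": 0.02,"twist": 0},{"x": 0,"y": 0,"z": 0.02,"twist": 0},{"x": 0,"y": 0,"z": 0.02,"twist": 0},{"x": 0,"y": 0,"z": 0.02,"twist": 0},{"x": 0,"y": 0,"z": 0.02,"twist": 0}]}}

```text
time: 24.55
tool_pos: [617.0, -46.8, 91.6]
tcp_rot: [3.141, 0.0, 2.269]
contact_force: [-0.1, -0.0, 0.2]
grip_width: 38.3
finger_force: 30.0
```

```bash
python3 - <<'E'
from h import *
c=bot.capture("wrist"); cv2.imwrite("pics/w8.png",c["pixels"][:,:,::-1])
o=bot.get_obs(); print(o["tool_pos"],o["tcp_rot"],o["finger_force"])
go(615.5,-46.8,41.8,40)
E
```

```text
[616.94244315 -46.82391097  91.58702668] [3.14116264e+00 4.01986065e-04 2.26919467e+00] 29.98913128301865
go [ 0.001  -0.0011  0.0498] twist 0.0
```

View pics/w8.png

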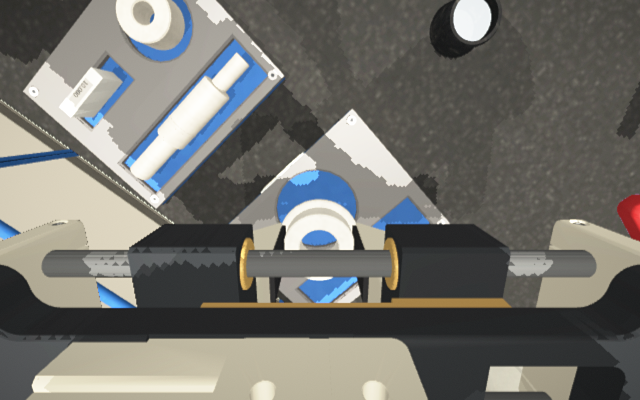

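The bush at (319,235) lines up with its nest at (317,200). The shaft, ring and block are all seated in the other tray.

{"api": "play_rows", "payload": {"commands": [{"x": 0.001,"y": -0.001,"z": 0.013,"twist": 0},{"x": 0.001,"y": -0.001,"z": 0.025,"twist": 0},{"x": 0.001,"y": -0.001,"z": 0.034,"twist": 0},{"x": 0.001,"y": -0.001,"z": 0.041,"twist": 0},{"x": 0.001,"y": -0.001,"z": 0.045,"twist": 0},{"x": 0.001,"y": -0.001,"z": 0.048,"twist": 0},{"x": 0.001,"y": -0.001,"z": 0.0498,"twist": 0},{"x": 0.001,"y": -0.001,"z": 0.0498,"twist": 0}]}}

```text
time: 25.4
tool_pos: [615.6, -46.7, 41.8]
tcp_rot: [3.141, 0.0, 2.269]
contact_force: [-0.0, -0.1, -0.4]
grip_width: 38.6
finger_force: 30.0
```

{"api": "play_rows", "payload": {"commands": [{"x": 0,"y": 0,"z": 0,"twist": 0},{"x": 0,"y": 0,"z": 0,"twist": 0},{"x": 0,"y": 0,"z": 0,"twist": 0},{"x": 0,"y": 0,"z": 0,"twist": 0},{"x": 0,"y": 0,"z": 0,"twist": 0},{"x": 0,"y": 0,"z": -0.01,"twist": 0},{"x": 0,"y": 0,"z": -0.03,"twist": 0},{"x": 0,"y": 0,"z": -0.07,"twist": 0}], "jaw": 0.35}}

```text
time: 26.2
tool_pos: [613.7, -46.4, 110.2]
tcp_rot: [-3.138, -0.005, 2.269]
contact_force: [0.4, -0.7, -0.2]
grip_width: 59.5
finger_force: 0.0
```

```bash
python3 - <<'E'
from h import *
o=bot.get_obs(); print(o["tool_pos"],o["grip_width"])
go(464,261,110,81.2)
E
```

```text
[613.65988208 -46.35263128 110.16061921] 59.4888316523453
go [0.3316 0.083  0.0014] twist -41.2
```

{"api": "play_rows", "payload": {"commands": [{"x": 0.02,"y": 0.005,"z": 0,"twist": -3},{"x": 0.065,"y": 0.016,"z": 0,"twist": -8},{"x": 0.11,"y": 0.028,"z": 0,"twist": -14},{"x": 0.155,"y": 0.039,"z": 0,"twist": -20},{"x": 0.2,"y": 0.05,"z": 0,"twist": -26},{"x": 0.245,"y": 0.061,"z": 0,"twist": -32},{"x": 0.29,"y": 0.073,"z": 0,"twist": -38},{"x": 0.3295,"y": 0.083,"z": 0,"twist": -41}], "jaw": 0.5}}

```text
time: 27.0
tool_pos: [466.1, 261.0, 112.5]
tcp_rot: [3.141, 0.001, 2.989]
contact_force: [0.2, 0.1, -0.7]
grip_width: 45.3
finger_force: 0.0
```

{"api": "play_rows", "payload": {"commands": [{"x": 0,"y": 0,"z": 0,"twist": 0},{"x": 0,"y": 0,"z": 0,"twist": 0},{"x": 0,"y": 0,"z": 0,"twist": 0},{"x": 0,"y": 0,"z": 0,"twist": 0},{"x": 0,"y": 0,"z": 0,"twist": 0},{"x": 0,"y": 0,"z": 0,"twist": 0},{"x": 0,"y": 0,"z": 0,"twist": 0},{"x": 0,"y": 0,"z": 0,"twist": 0}]}}

```text
time: 27.8
tool_pos: [467.2, 258.9, 111.5]
tcp_rot: [3.142, -0.0, 2.984]
contact_force: [0.5, -0.1, -0.3]
grip_width: 45.7
finger_force: 0.0
```

```bash
python3 - <<'E'
from h import *
c=bot.capture("wrist"); cv2.imwrite("pics/w9.png",c["pixels"][:,:,::-1])
p=c["pixels"].astype(int); blobs(c,p.min(2)>110,10,300,6000)
o=bot.get_obs(); print(o["tool_pos"],o["tcp_rot"])
go(464,261,31,81.2)
E
```

```text
px (518, 367, 59, 33) xy 687.9 453.1 size 53.8 39.9 longdir 81.0 deg
px (245, 276, 17, 27) xy 538.0 186.9 size 26.6 13.8 longdir 170.9 deg
px (233, 260, 172, 43) xy 538.9 246.7 size 152.3 41.8 longdir 80.0 deg
px (57, 252, 60, 24) xy 489.9 46.2 size 51.9 22.4 longdir 81.0 deg
px (510, 227, 24, 24) xy 527.8 426.6 size 22.0 18.6 longdir 4.9 deg
px (363, 223, 33, 27) xy 504.5 305.2 size 28.7 24.0 longdir 81.0 deg
px (242, 223, 33, 27) xy 488.2 202.1 size 28.7 24.0 longdir 81.0 deg
px (202, 170, 41, 38) xy 441.6 181.3 size 35.6 27.2 longdir 124.9 deg
px (515, 161, 19, 44) xy 476.2 427.4 size 35.5 13.6 longdir 4.7 deg
px (106, 151, 52, 47) xy 418.8 112.1 size 42.5 37.0 longdir 98.4 deg
px (310, 136, 22, 108) xy 458.0 261.2 size 91.0 17.1 longdir 170.8 deg
px (466, 134, 80, 43) xy 450.2 412.5 size 61.9 29.5 longdir 109.9 deg
px (0, 0, 19, 39) xy 297.4 61.1 size 23.1 12.6 longdir 156.2 deg
[467.10060737 258.95448292 111.50753138] [ 3.14153093e+00 -3.40291719e-05  2.98461885e+00]
go [0.0034 0.0015 0.0805] twist -0.2
```

View pics/w9.png

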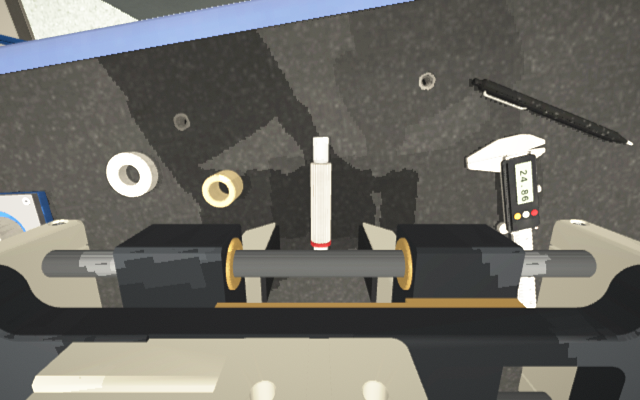

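The plug runs up the image at col 321, from row 137 to the red band at row 244, midway between the fingers.

{"api": "play_rows", "payload": {"commands": [{"x": 0.0034,"y": 0.0015,"z": 0.02,"twist": 0},{"x": 0.0034,"y": 0.0015,"z": 0.04,"twist": 0},{"x": 0.0034,"y": 0.0015,"z": 0.056,"twist": 0},{"x": 0.0034,"y": 0.0015,"z": 0.066,"twist": 0},{"x": 0.0034,"y": 0.0015,"z": 0.073,"twist": 0},{"x": 0.0034,"y": 0.0015,"z": 0.078,"twist": 0},{"x": 0.0034,"y": 0.0015,"z": 0.0803,"twist": 0},{"x": 0.0034,"y": 0.0015,"z": 0.0803,"twist": 0}]}}

```text
time: 28.65
tool_pos: [464.1, 261.1, 31.3]
tcp_rot: [3.141, 0.0, 2.985]
contact_force: [0.1, 0.3, 0.8]
grip_width: 46.1
finger_force: 0.0
```

{"api": "play_rows", "payload": {"commands": [{"x": 0,"y": 0,"z": 0,"twist": 0},{"x": 0,"y": 0,"z": 0,"twist": 0},{"x": 0,"y": 0,"z": 0,"twist": 0},{"x": 0,"y": 0,"z": 0,"twist": 0},{"x": 0,"y": 0,"z": 0,"twist": 0},{"x": 0,"y": 0,"z": 0,"twist": 0},{"x": 0,"y": 0,"z": -0.02,"twist": 0},{"x": 0,"y": 0,"z": -0.05,"twist": 0}], "jaw": 1}}

```text
time: 29.45
tool_pos: [462.6, 260.5, 80.1]
tcp_rot: [-3.139, -0.004, 2.985]
contact_force: [0.1, -0.5, -0.3]
grip_width: 15.8
finger_force: 30.0
```

```bash
python3 - <<'E'
from h import *
go(570,100,112,36); go(669.2,-53.3,110,-7.5)
E
```

```text
go [-0.1311 -0.1419 -0.0322] twist 45.0
go [-0.253  -0.2778 -0.0303] twist 88.5
```

{"api": "play_rows", "payload": {"commands": [{"x": -0.01,"y": -0.01,"z": -0.015,"twist": 3},{"x": -0.028,"y": -0.03,"z": -0.025,"twist": 9},{"x": -0.046,"y": -0.05,"z": -0.032,"twist": 15},{"x": -0.064,"y": -0.07,"z": -0.032,"twist": 21},{"x": -0.082,"y": -0.09,"z": -0.032,"twist": 27},{"x": -0.1,"y": -0.11,"z": -0.032,"twist": 33},{"x": -0.117,"y": -0.128,"z": -0.032,"twist": 39},{"x": -0.131,"y": -0.142,"z": -0.032,"twist": 45}]}}

```text
time: 30.25
tool_pos: [571.6, 99.0, 112.9]
tcp_rot: [-3.141, -0.0, 2.194]
contact_force: [0.6, 0.9, -1.7]
grip_width: 15.7
finger_force: 30.0
```

```bash
python3 - <<'E'
from h import *
go(669.2,-53.3,110,-7.3)
E
```

```text
go [-0.1806 -0.0097  0.0028] twist 43.0
```

```bash
python3 - <<'E'
from h import *
c=bot.capture("top"); cv2.imwrite("pics/t2.png",cv2.resize(c["pixels"][20:220,280:440,::-1],None,fx=3.0,fy=3.0,interpolation=cv2.INTER_CUBIC))
for q in [(372,92),(383,92),(395,92)]: print(q,ray(c,*q,0))
s=bot.capture("side")
for q in [(214,153),(228,156),(241,153)]: print(q,ray(s,*q,0))
E
```

```text
(372, 92) [813.33723766 -38.33808035]
(383, 92) [812.76003763 -65.24776997]
(395, 92) [812.13057182 -94.59414686]
(214, 153) [869.6369466  -43.95766669]
(228, 156) [833.23225437 -41.87997285]
(241, 153) [816.0401854  -67.42341906]
```

View pics/t2.png

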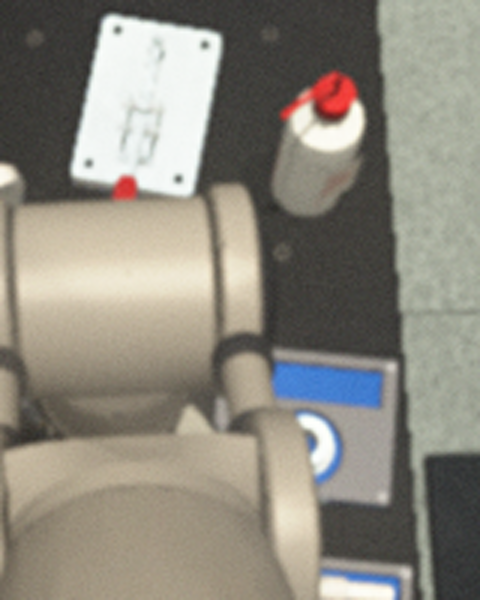

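The bottle's near edge is at about x = 813, and the gripper body will reach no further than x = 771, so the way is clear.

{"api": "play_rows", "payload": {"commands": [{"x": -0.022,"y": -0.001,"z": 0.001,"twist": 6},{"x": -0.048,"y": -0.002,"z": 0.001,"twist": 12},{"x": -0.074,"y": -0.004,"z": 0.002,"twist": 18},{"x": -0.1,"y": -0.005,"z": 0.002,"twist": 24},{"x": -0.126,"y": -0.007,"z": 0.003,"twist": 30},{"x": -0.15,"y": -0.008,"z": 0.003,"twist": 36},{"x": -0.17,"y": -0.0095,"z": 0.003,"twist": 41},{"x": -0.1805,"y": -0.0097,"z": 0.003,"twist": 43}]}}

```text
time: 31.15
tool_pos: [669.6, -52.0, 109.7]
tcp_rot: [-3.141, -0.0, 1.448]
contact_force: [0.5, 0.6, -1.6]
grip_width: 16.3
finger_force: 30.0
```

{"api": "play_rows", "payload": {"commands": [{"x": 0,"y": 0,"z": 0.005,"twist": 0},{"x": 0,"y": 0,"z": 0.01,"twist": 0},{"x": 0,"y": 0,"z": 0.015,"twist": 0},{"x": 0,"y": 0,"z": 0.02,"twist": 0},{"x": 0,"y": 0,"z": 0.02,"twist": 0},{"x": 0,"y": 0,"z": 0.02,"twist": 0},{"x": 0,"y": 0,"z": 0.02,"twist": 0},{"x": 0,"y": 0,"z": 0.02,"twist": 0}]}}

```text
time: 31.95
tool_pos: [669.6, -51.3, 90.6]
tcp_rot: [3.141, -0.0, 1.449]
contact_force: [0.9, -0.0, -0.6]
grip_width: 16.0
finger_force: 30.0
```

```bash
python3 - <<'E'
from h import *
c=bot.capture("wrist"); cv2.imwrite("pics/w10.png",c["pixels"][:,:,::-1])
p=c["pixels"].astype(int); r,g,b=p[...,0],p[...,1],p[...,2]
blobs(c,(b>r+60),8,300)
o=bot.get_obs(); print(o["tool_pos"],o["tcp_rot"],o["finger_force"])
print([ray(c,319,v,72) for v in (140,150,160,170,180)])
go(669.2,-53.3,40,-7.3)
E
```

```text
px (123, 277, 19, 27) xy 507.6 -101.5 size 24.8 13.9 longdir 81.3 deg
px (209, 176, 79, 48) xy 617.4 -36.5 size 60.5 37.3 longdir 173.0 deg
px (5, 172, 55, 55) xy 458.0 -15.1 size 43.0 32.6 longdir 95.2 deg
px (77, 161, 55, 89) xy 508.3 -28.6 size 70.6 29.2 longdir 83.3 deg
px (129, 149, 21, 100) xy 535.7 -27.1 size 78.4 3.9 longdir 83.4 deg
px (297, 139, 42, 87) xy 672.4 -30.3 size 66.2 29.9 longdir 82.8 deg
[669.59462986 -51.32465488  90.49825539] [ 3.14106624e+00 -3.19400475e-05  1.44909227e+00] 29.999814927577972
[array([677.80919354,   5.79755914]), array([677.20068148,   0.79069044]), array([676.58150572,  -4.30391969]), array([675.95138348,  -9.48859804]), array([675.31002189, -14.76575441])]
go [-0.002  -0.0002  0.0505] twist 0.3
```

View pics/w10.png

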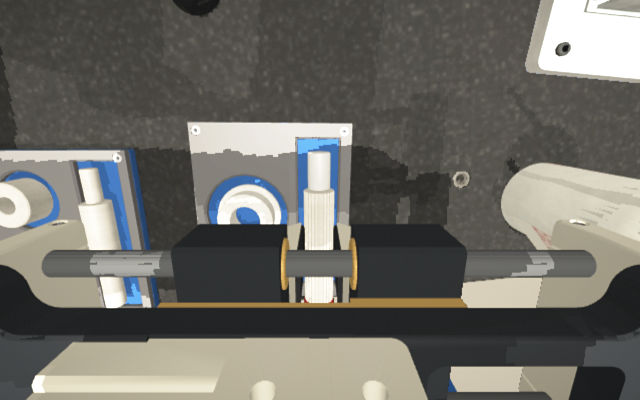

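The plug is held at col 319, over its slot (297-339). The bush is seated at (249,210), so I'll open the jaws only a little here.

{"api": "play_rows", "payload": {"commands": [{"x": -0.002,"y": 0.0015,"z": 0.013,"twist": 0.3},{"x": -0.002,"y": 0.0015,"z": 0.025,"twist": 0.3},{"x": -0.002,"y": 0.0015,"z": 0.035,"twist": 0.3},{"x": -0.002,"y": 0.0015,"z": 0.042,"twist": 0.3},{"x": -0.002,"y": 0.0015,"z": 0.046,"twist": 0.3},{"x": -0.002,"y": 0.0015,"z": 0.049,"twist": 0.3},{"x": -0.002,"y": 0.0015,"z": 0.0507,"twist": 0.3},{"x": -0.002,"y": 0.0015,"z": 0.0507,"twist": 0.3}]}}

```text
time: 32.8
tool_pos: [670.9, -53.5, 39.8]
tcp_rot: [3.141, -0.0, 1.444]
contact_force: [0.1, 0.2, -0.8]
grip_width: 15.9
finger_force: 30.0
```

{"api": "play_rows", "payload": {"commands": [{"x": 0,"y": 0,"z": 0,"twist": 0},{"x": 0,"y": 0,"z": 0,"twist": 0},{"x": 0,"y": 0,"z": 0,"twist": 0},{"x": 0,"y": 0,"z": 0,"twist": 0},{"x": 0,"y": 0,"z": -0.005,"twist": 0},{"x": 0,"y": 0,"z": -0.02,"twist": 0},{"x": 0,"y": 0,"z": -0.05,"twist": 0},{"x": 0,"y": 0,"z": -0.09,"twist": 0}], "jaw": 0.75}}

```text
time: 33.6
tool_pos: [669.8, -53.3, 129.9]
tcp_rot: [-3.139, -0.0, 1.444]
contact_force: [-0.0, -0.7, -0.6]
grip_width: 22.8
finger_force: 0.0
```

{"api": "play_rows", "payload": {"commands": [{"x": 0.01,"y": -0.02,"z": -0.02,"twist": 0},{"x": 0.02,"y": -0.05,"z": -0.04,"twist": 0},{"x": 0.05,"y": -0.08,"z": -0.05,"twist": 0},{"x": 0.08,"y": -0.11,"z": -0.05,"twist": 0},{"x": 0.11,"y": -0.14,"z": -0.05,"twist": 0},{"x": 0.15,"y": -0.17,"z": -0.05,"twist": 0},{"x": 0.19,"y": -0.2,"z": -0.05,"twist": 0},{"x": 0.23,"y": -0.22,"z": -0.05,"twist": 0}]}}

```text
time: 34.4
tool_pos: [480.0, 204.0, 181.2]
tcp_rot: [3.14, -0.001, 1.444]
contact_force: [1.0, -0.7, 0.6]
grip_width: 23.0
finger_force: 0.0
```

{"api": "play_rows", "payload": {"commands": [{"x": 0.02,"y": -0.02,"z": 0,"twist": 0},{"x": 0.03,"y": -0.04,"z": 0,"twist": 0},{"x": 0.03,"y": -0.04,"z": 0,"twist": 0},{"x": 0.03,"y": -0.04,"z": 0,"twist": 0},{"x": 0.03,"y": -0.04,"z": 0,"twist": 0},{"x": 0.03,"y": -0.04,"z": 0,"twist": 0},{"x": 0.03,"y": -0.04,"z": 0,"twist": 0},{"x": 0.03,"y": -0.04,"z": 0,"twist": 0}]}}

```text
time: 35.2
tool_pos: [446.1, 236.9, 179.4]
tcp_rot: [-3.141, 0.0, 1.443]
contact_force: [-0.9, 0.3, -0.4]
grip_width: 23.1
finger_force: 0.0
```

```bash
python3 - <<'E'
from h import *
c=bot.capture("top"); cv2.imwrite("pics/t3.png",cv2.resize(c["pixels"][120:280,225:425,::-1],None,fx=3.5,fy=3.5,interpolation=cv2.INTER_CUBIC))
p=c["pixels"].astype(int); roi=np.zeros(p.shape[:2],bool); roi[130:275,230:425]=1
blobs(c,(p.min(2)>110)&roi,10)
print("parts"); m=(p.min(2)>185)&roi; m[:,:350]=0; blobs(c,m,18,30)
E
```

```text
px (244, 262, 17, 13) xy 393.8 247.5 size 35.2 26.3 longdir 90.6 deg
px (306, 247, 18, 19) xy 418.2 109.0 size 38.9 37.4 longdir 43.8 deg
px (275, 241, 11, 12) xy 440.0 185.9 size 24.5 22.3 longdir 179.9 deg
px (230, 222, 31, 41) xy 448.1 258.8 size 97.0 60.6 longdir 159.7 deg
px (230, 212, 3, 15) xy 504.1 296.7 size 32.1 4.5 longdir 1.6 deg
px (352, 203, 66, 58) xy 468.5 -48.6 size 140.1 122.0 longdir 83.2 deg
px (306, 167, 12, 11) xy 610.4 113.1 size 25.5 24.0 longdir 88.8 deg
px (230, 157, 19, 59) xy 580.6 296.3 size 136.1 35.5 longdir 20.0 deg
px (349, 134, 64, 55) xy 632.5 -49.1 size 139.9 122.4 longdir 82.4 deg
px (414, 130, 11, 139) xy 548.4 -130.8 size 322.1 23.6 longdir 175.6 deg
parts
px (392, 239, 18, 6) xy 445.2 -80.8 size 37.5 10.1 longdir 83.2 deg
px (363, 232, 16, 15) xy 452.0 -14.9 size 33.3 30.9 longdir 88.9 deg
px (361, 211, 50, 10) xy 504.2 -50.9 size 110.1 18.1 longdir 83.6 deg
px (370, 158, 22, 21) xy 613.7 -45.8 size 48.1 47.9 longdir 13.4 deg
px (360, 141, 39, 9) xy 671.4 -45.1 size 88.5 18.0 longdir 84.8 deg
```

View pics/t3.png

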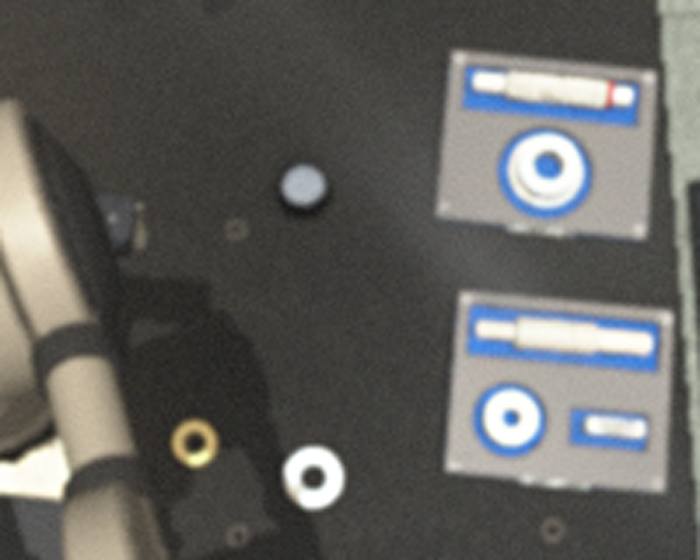

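The final view shows all five parts seated in their nests and the spares unmoved. The block's offset of 1-3 mm is within tolerance.

```bash
python3 -c "
from plant import bot
print(bot.close_job())"
```

```text
the job is handed in; nothing more can be done
None
```

I placed all five parts in their nests, left the brass bush, flat bush and loupe where they were, and handed the job in at about 35 s of the 106 s allowed; no verdict came back.

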